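Slide the printed plywood panel over the edge of the print board

ROBOT

A 7-joint arm with a two-finger parallel gripper is mounted at the origin on the work surface. World frame = base frame: x ahead of the robot, y to its left, z up, the work surface at z = 0. Lengths are in mm, angles in degrees, forces in N, time in s.
With the tool pointing down it reaches from about 400 to 900 mm from the base axis. Payload 5.5 kg.
Tool frame: the origin (TCP) lies on the mounting face of the last link; the fingertips stand 178 mm ahead of it and the grasp point (between the pads) lies 159 mm ahead of it; z points along the fingers, y is the direction in which the jaws open and shut (so a half turn about z gives the same grasp; the last joint's range is limited). The gripper opens to 92 mm and grips with 3 to 60 N. Pads are 19 mm wide; open, the fingers measure 130 mm over their backs; the gripper's body (75 mm by 190 mm) begins 47 mm behind the grasp point.
Start: joints at [91.799, 28.699, -24.465, 88.831, 12.651, 65.22, -12.049], TCP at [149.352, -632.606, 404.729] pointing down, gripper open.
Joint ranges: [-164.97, 164.97], [-17.58, 116.51], [-87.97, 89.64], [11.32, 138.91], [-80.73, 260.73], [10.89, 115.49], [-147.41, 147.41]. Speed limits (degrees/s): [147.25, 147.25, 180, 180, 180, 180, 180].

INTERFACE

Orientations are given as [roll, pitch, yaw] about the fixed x, y, z axes, in that order (R = Rz(yaw) Ry(pitch) Rx(roll)).
In Python, from workcell import env, viewer gives the robot as it stands.
- The arm moves only by the tool jog_arm, never from a script. Its argument "moves" is text: rows parted by semicolons, each of 7 numbers parted by spaces: the shift along the tool's x, y, z in mm, then the turn, a rotation vector about the tool's x, y, z in degrees, then the finger opening in mm, from 0 to 91.8. A call has 1 to 5 rows; each row is the pose to reach, as a shift and turn from the pose commanded when the call began, along the tool's axes at that moment; what a row does not reach only later rows make up. A row lasts 1/8 s, in which the tool goes at most 62.5 mm and 10.7 degrees, less where a joint would pass 70% of its speed; a pose out of reach is approached as far as the arm can. A call with a gripper value outside its range is refused whole. The fingers move at their own pace and stop on an object; "squeeze" is the grip in N (left out, the last holds). Time passes only in rows, so rows that repeat a pose let the fingers close. It gives the time, the measured TCP pose, the force and the opening at its end, in the units of the state.
- env.read_state(): the state, without advancing time (a new reading comes with each control period).
- viewer.snapshot(name): name is "scene" or "top"; returns the picture (384x512x3 uint8, red, green, blue); there is no depth.
- viewer.camera_params(name): a dict with "fovy" (degrees; the focal length in pixels is half the picture's height over the tangent of half this angle, whatever the lens; pixels are square), "cx", "cy" (the principal point, pixels), "T" (4x4, takes a point from camera to world coordinates). Camera axes: x right, y up, looking along -z (the intrinsics and any distortion apply to the point x, -y, -z); pixel columns grow to the right and rows downward; lengths in mm; the calibration is good to about 2 mm. A picture is of the moment at which its call begins. camera_params takes no time and is no camera call.
- env.sign_off(): hands the job in, once; it reports no verdict.
The state is a dict: "clock": time; "joint_positions": joint angles; "joint_vel": joint speeds; "tau": joint torques, N m; "eef_pos": TCP position; "tool_rot": TCP orientation; "contact_force": force on the tool from outside, world axes, zero at the start; "wrist_torque": the same for the moment, N m; "width": finger opening in mm.
Only numpy, scipy, OpenCV 4.12 (cv2) and the standard library are available. Lean on these libraries where they do the work, as an engineer would, in place of code of your own. Each camera call takes 0.05 s, during which the arm holds its last target. There are 200 camera calls.

TASK

Slide the printed plywood panel, lying flat on the white print board, toward the board's left-hand edge (left as seen from the robot) until its leading short edge overhangs that edge squarely by about 4 cm (within 1 cm), so that the next person can take it from underneath. Only push or drag it with the fingers: do not pinch, lift, tip or drop it. Leave the jar, tape roll, cup and squeegee where they are, and finish with the hand clear of everything.

Things in the scene. Friction and masses are not known exactly. Their poses are not given: they have to be found in the camera images.
- board: White print board, fixed: 260 mm along its x, 340 mm along its y, flat top 40 mm above the table. Origin: centre of its footprint, at table height. +y points to the left-hand short edge, within 0.35 rad of world +y. Two low steel hinge clamps (50 mm long at y = +90 and -90 mm, x +105 to +131 mm, rising 22 mm above the top) sit on its far long side, tongues reaching outward; the rest is bare.
- board_edge (a point): Middle of the left-hand edge of the board, at the top face: 170 mm along +y from the board's centre, 40 mm above the table. Same axes as the board.
- panel: Rigid plywood panel with a dry black printed motif (a ringed dot and two bars), loose, lying flat on the board's top: 110 mm along its own x, 150 mm along its own y, 6 mm thick, about 70 g. Origin at the centre of its underside; its +y axis points to the leading short edge, at most 0.35 rad from the board's +y at the start.
- panel_lead (a point): Middle of the panel's leading short edge, half-way up its thickness: 75 mm along the panel's +y from its centre.
- jar: Bystander: white ink jar with grey lid, closed, standing upright, 68 mm across, 75 mm high. Origin at the centre of its underside.
- tape: Bystander: blue roll of tape lying flat, 90 mm across, 25 mm high. Origin at the centre of its underside.
- cup: Bystander: steel mixing cup, upright and empty, 76 mm across, 70 mm high. Origin at the centre of its underside.
- squeegee: Bystander: squeegee lying on the table to the left of the board, a wooden bar 240 mm along its own x, 26 mm wide and 30 mm high, with an amber blade reaching to 41 mm along +y from its origin. Origin at the centre of the bar's underside.

How it is judged:
By the outcome, as a careful person would: the job done as asked, in the order asked, and still so for the second after the job is handed in, with the robot touching nothing.
It also fails if it takes over 45 s, if anything falls off the work surface, if the arm or the gripper's body presses on something with over 40 N, if the wrist force passes 120 N, or if a joint passes its speed limit or range.

## Working session

There is one attempt and no reset: what is moved stays moved. The work goes in short steps, Python scripts to look and compute and a tool call to move; the robot and the scene stay as the last step left them, time stands still between calls to the robot, and variables do not carry over. Pictures are saved under pics/ and viewed, about 8 in all and at most 12, crops included, and the job is handed in when it is done.

Besides the shell and the picture viewer there is one more tool, called after "Emit:" as name(argument=value, ...) on one line, values as JSON. jog_arm: Moves the arm, as the interface text tells. Its arguments: {"type":"object","properties":{"moves":{"type":"string"},"squeeze":{"type":"number"}},"required":["moves"]}

```bash
ls; mkdir -p pics
python3 - <<'E'
from workcell import env, viewer
import cv2
for n in("scene","top"):
    p=viewer.camera_params(n);print(n,p)
    cv2.imwrite(f"pics/{n}0.png",viewer.snapshot(n)[:,:,::-1])
print(env.read_state())
E
```

```text
pics
scene {'fovy': 57.39119482303403, 'cx': 250.96921764284738, 'cy': 193.17653250173612, 'T': array([[-5.46053161e-01, -4.62316134e-01,  6.98634194e-01,
         1.25202560e+03],
       [ 8.37588076e-01, -3.17705563e-01,  4.44420286e-01,
         4.89848601e+02],
       [ 1.64973019e-02,  8.27844772e-01,  5.60714608e-01,
         6.69626573e+02],
       [ 0.00000000e+00,  0.00000000e+00,  0.00000000e+00,
         1.00000000e+00]])}
top {'fovy': 47.81825464170416, 'cx': 255.65162253076312, 'cy': 196.84070600483133, 'T': array([[ 2.70879784e-02,  9.94894463e-01, -9.72175358e-02,
         3.67422278e+02],
       [-9.99620796e-01,  2.74408600e-02,  2.29437097e-03,
         3.42732476e+01],
       [ 4.95038976e-03,  9.71185207e-02,  9.95260512e-01,
         1.24335141e+03],
       [ 0.00000000e+00,  0.00000000e+00,  0.00000000e+00,
         1.00000000e+00]])}
{'clock': 0.1, 'joint_positions': array([ 91.79664026,  28.74828933, -24.45376898,  88.88537386,
        12.65044294,  65.21979204, -12.04879693]), 'joint_vel': array([-0.0752464 , -0.12786229,  0.01705599, -0.18382325, -0.01318349,
       -0.00156293, -0.02171574]), 'tau': array([-1.17096645e-02, -5.67870212e+01, -5.83861470e+00, -2.79914904e+01,
       -6.91467547e-02,  2.41281255e-02, -1.65759946e-05]), 'eef_pos': array([ 149.22613313, -632.30973954,  403.78340406]), 'tool_rot': array([-1.79899681e+02, -3.67763926e-03,  1.32862124e+01]), 'contact_force': array([-0.15884962,  0.22970607, -0.11383627]), 'wrist_torque': array([0.05169512, 0.04603851, 0.06103197]), 'width': 91.93505053605888}
```

View pics/top0.png

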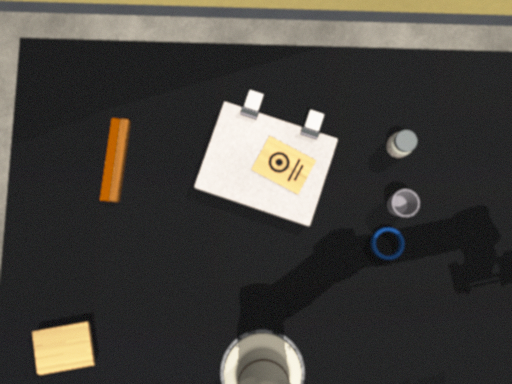

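View pics/scene0.png

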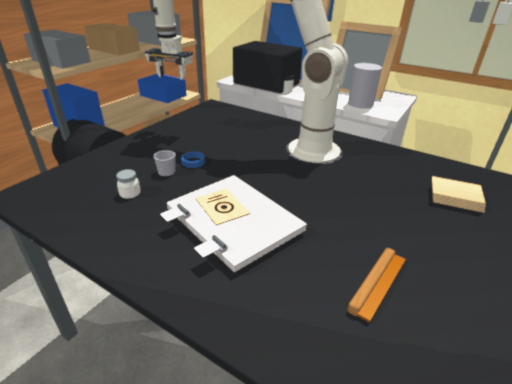

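The top view shows the board with corners near (225,102), (337,138), (309,225) and (195,188). The panel is at about (284,164). The squeegee is at (115,160), and the jar, cup and tape are at x≈390-405. The scene view agrees, and the arm is off to the right. Next I'll measure the board and panel.

```bash
cat > h.py <<'E'
import numpy as np, cv2
from workcell import env, viewer
def ray(n,uv,z):
    p=viewer.camera_params(n);f=192/np.tan(np.radians(p["fovy"]/2));T=p["T"]
    uv=np.atleast_2d(uv).astype(float)
    d=np.c_[(uv[:,0]-p["cx"])/f,-(uv[:,1]-p["cy"])/f,-np.ones(len(uv))]@T[:3,:3].T
    return T[:3,3]+d*((z-T[2,3])/d[:,2])[:,None]
def proj(n,X):
    p=viewer.camera_params(n);f=192/np.tan(np.radians(p["fovy"]/2));T=p["T"]
    c=(np.atleast_2d(X)-T[:3,3])@T[:3,:3]
    return np.c_[p["cx"]-f*c[:,0]/c[:,2],p["cy"]+f*c[:,1]/c[:,2]]
def big(m):
    c=max(cv2.findContours(m,cv2.RETR_EXTERNAL,cv2.CHAIN_APPROX_NONE)[0],key=cv2.contourArea)
    return c
def rect(c,n,z):
    # contour -> world plane -> min-area rectangle: centre, size, heading of long side (toward +y)
    w=ray(n,c[:,0,:],z)[:,:2].astype(np.float32)
    (cx,cy),s,_=r=cv2.minAreaRect(w); b=cv2.boxPoints(r)
    e=[b[1]-b[0],b[2]-b[1]]; L=max(e,key=np.linalg.norm); L=L/np.linalg.norm(L)
    if L[1]<0:L=-L
    return np.array([cx,cy]),sorted(s),np.degrees(np.arctan2(-L[0],L[1]))
def panelmask(im,z=None):
    hsv=cv2.cvtColor(im,cv2.COLOR_RGB2HSV)
    return hsv
def look(n,roi):
    im=viewer.snapshot(n);hsv=cv2.cvtColor(im,cv2.COLOR_RGB2HSV)
    x0,y0,x1,y1=roi;R=np.zeros(im.shape[:2],np.uint8);R[y0:y1,x0:x1]=255
    pm=cv2.inRange(hsv,(10,45,120),(35,255,255))&R
    wm=(cv2.inRange(hsv,(0,0,130),(180,255,255)))&R
    return im,pm,wm
E
python3 - <<'E'
from h import *
for n,roi in(("top",(185,85,350,235)),("scene",(160,165,310,275))):
    im,pm,wm=look(n,roi)
    print(n,"panel",rect(big(pm),n,46))
    # drop the clamps by opening
    wo=cv2.morphologyEx(wm,cv2.MORPH_OPEN,np.ones((25,25) if n=="top" else (3,3),np.uint8))
    print("board",rect(big(wo),n,40)); print(ray(n,cv2.approxPolyDP(cv2.convexHull(big(wo)),6,True)[:,0],40).round(0).tolist())
    s=im.copy();cv2.drawContours(s,[big(pm)],-1,(255,0,0),1);cv2.drawContours(s,[big(wo)],-1,(0,255,0),1)
    x0,y0,x1,y1=roi;c=cv2.resize(s[y0:y1,x0:x1],None,fx=2.4,fy=2.4,interpolation=0)
    cv2.imwrite(f"pics/m_{n}.png",c[:,:,::-1])
a,b=[cv2.imread(f"pics/m_{n}.png") for n in("top","scene")]
h=max(a.shape[0],b.shape[0]);f=lambda q:cv2.copyMakeBorder(q,0,h-q.shape[0],0,0,0)
cv2.imwrite("pics/m.png",np.hstack([f(a),f(b)]))
E
```

```text
top panel (array([577.49542236, -43.04727173]), [112.33344268798828, 150.88832092285156], np.float32(-26.730928))
board (array([582.56030273,   5.47776794]), [263.8320007324219, 343.02203369140625], np.float32(-17.121439))
[[722.0, 139.0, 40.0], [717.0, -6.0, 40.0], [661.0, -174.0, 40.0], [427.0, -124.0, 40.0], [426.0, -57.0, 40.0], [500.0, 185.0, 40.0], [573.0, 188.0, 40.0]]
scene panel (array([579.61688232, -41.58817291]), [111.3512191772461, 150.5980987548828], np.float32(-26.861334))
board (array([602.85394287,   4.38407898]), [305.05792236328125, 359.5044250488281], np.float32(-17.079699))
[[648.0, -196.0, 40.0], [407.0, -119.0, 40.0], [515.0, 205.0, 40.0], [769.0, 136.0, 40.0], [774.0, 43.0, 40.0], [711.0, -163.0, 40.0]]
```

View pics/m.png

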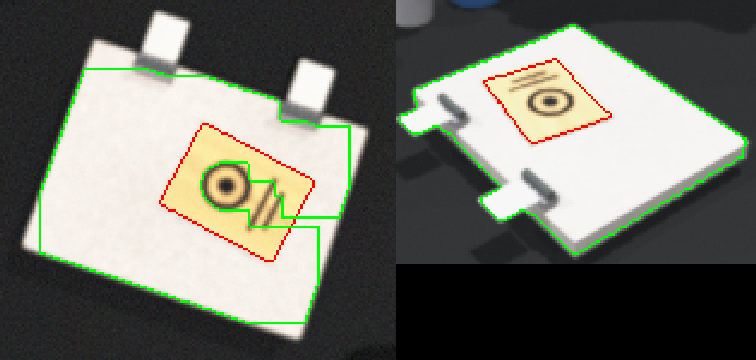

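The panel contour is clean in both views and they agree to about 2 mm. The board contour on the left was cut by my morphological opening, so I'll fit its edge lines from the raw mask.

```bash
cat >> h.py <<'E'
def boardfit(im,wm,n="top"):
    c=ray(n,big(wm)[:,0],40)[:,:2]; o=np.array([582.5,5.5]);a=np.radians(-17.1)
    X=np.array([np.cos(a),np.sin(a)]);Y=np.array([-np.sin(a),np.cos(a)])
    q=np.c_[(c-o)@X,(c-o)@Y];L=[]
    for ax,v,lim in((0,-130,150),(0,130,170),(1,170,105),(1,-170,105)):
        m=(abs(q[:,ax]-v)<10)&(abs(q[:,1-ax])<lim)
        if v==130: m&=(abs(abs(q[:,1])-90)>34)
        p=np.polyfit(q[m,1-ax],q[m,ax],1);r=q[m,ax]-np.polyval(p,q[m,1-ax])
        k=abs(r)<2.5; p=np.polyfit(q[m][k,1-ax],q[m][k,ax],1);L.append(p)
        print("edge",ax,v,"slope deg",np.degrees(np.arctan(p[0])).round(2),"off",p[1].round(1),k.sum())
    return L
E
python3 - <<'E'
from h import *
im,pm,wm=look("top",(185,85,350,235)); boardfit(im,wm)
hsv=cv2.cvtColor(im,cv2.COLOR_RGB2HSV)
def cen(m,z,name):
    c=big(m);print(name,ray("top",np.array(cv2.minEnclosingCircle(c)[0]),z)[0].round(),cv2.contourArea(c))
R=lambda x0,y0,x1,y1:cv2.rectangle(np.zeros((384,512),np.uint8),(x0,y0),(x1,y1),255,-1)
print("sq",rect(big(cv2.inRange(hsv,(0,120,80),(25,255,255))&R(80,90,150,220)),"top",30))
cen(cv2.inRange(hsv,(100,100,60),(130,255,255))&R(360,215,415,270),25,"tape")
print("cup,jar",ray("top",[(405,203),(404,140)],72))
E
```

```text
edge 0 -130 slope deg 0.01 off -130.5 102
edge 0 130 slope deg 0.03 off 131.0 68
edge 1 170 slope deg -0.05 off 170.0 69
edge 1 -170 slope deg 0.03 off -170.5 70
sq (array([582.23291016, 434.35736084]), [57.7449951171875, 244.19329833984375], np.float32(85.33314))
tape [ 367. -342.   25.] 838.5
cup,jar [[ 476.21734845 -374.72658522   72.        ]
 [ 650.54741821 -373.08930562   72.        ]]
```

Board: centre (582.7, 5.3), yaw -17.1°. The edge offsets fit to within 1 mm. Panel: board-frame centre (9, -48), relative yaw -9.7°. It needs to slide about 183 mm.

I'll set the jaws across the board with a 60 mm opening, so both tips meet the trailing edge and square it. The start point is board (4, -152), which is world (541.8, -141.2) with tool yaw 72.9°.

Emit:
jog_arm(moves="25 -19 0 0 0 -5 60; 75 -58 0 0 0 -12 60; 125 -97 0 0 0 -20 60; 175 -136 0 0 0 -28 60; 225 -175 0 0 0 -34 60")

```text
clock: 0.88
eef_pos: [326.8, -411.7, 404.9]
tool_rot: [180.0, 0.0, 47.5]
contact_force: [-0.4, -0.8, 0.9]
width: 60.1
```

Emit:
jog_arm(moves="50 -4 0 0 0 -6 60; 105 -8 0 0 0 -12 60; 160 -12 0 0 0 -18 60; 215 -16 0 0 0 -23 60; 265 -20 0 0 0 -25.6 60")

```text
clock: 1.5
eef_pos: [491.9, -203.5, 404.9]
tool_rot: [180.0, 0.0, 73.0]
contact_force: [0.4, 0.1, -0.3]
width: 60.0
```

Emit:
jog_arm(moves="40 15 0 0 0 0 60; 73 28.5 20 0 0 0 60; 73 28.5 70 0 0 0 60; 73 28.5 120 0 0 0 60; 73 28.5 150 0 0 0 60")

```text
clock: 2.12
eef_pos: [538.7, -143.7, 252.2]
tool_rot: [-179.8, 0.0, 72.9]
contact_force: [0.4, 0.6, 1.3]
width: 59.7
```

Emit:
jog_arm(moves="0 0 12 0 0 0 60; 0 0 22 0 0 0 60; 0 0 29 0 0 0 60; 0 0 33 0 0 0 60; 0 0 33 0 0 0 60")

```text
clock: 2.75
eef_pos: [539.8, -143.9, 222.0]
tool_rot: [180.0, 0.0, 72.9]
contact_force: [0.2, -0.7, -0.0]
width: 60.1
```

Emit:
jog_arm(moves="0 0 1 0 0 0 60; 0 0 2 0 0 0 60; 0 0 2 0 0 0 60")

```text
clock: 3.12
eef_pos: [539.6, -143.8, 219.8]
tool_rot: [180.0, 0.0, 72.9]
contact_force: [0.7, 0.6, -1.2]
width: 59.6
```

Run:
```python
from h import *
P=[];
ims=[]
for n,r in(("top",(185,85,365,265)),("scene",(130,130,310,280))):
    im=viewer.snapshot(n);x0,y0,x1,y1=r
    c=cv2.resize(im[y0:y1,x0:x1],(400,int(400*(y1-y0)/(x1-x0))),interpolation=cv2.INTER_CUBIC)
    ims.append(cv2.copyMakeBorder(c,0,400-c.shape[0],0,0,0))
cv2.imwrite("pics/a.png",np.hstack(ims)[:,:,::-1])
s=env.read_state();print(s["eef_pos"],s["contact_force"])
```

```text
[ 539.6622683  -143.82733666  219.78579429] [ 0.04231332 -0.17033896  0.03308902]
```

View pics/a.png

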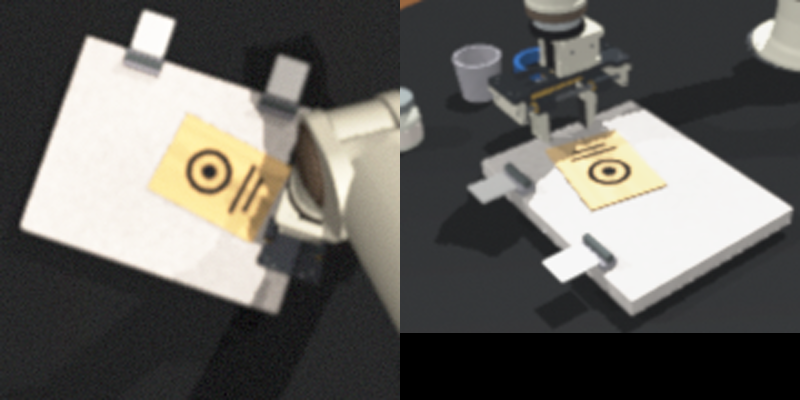

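The tips are about 2 mm above the board, behind the panel's trailing edge and clear of the clamps. The trailing edge is near crop (290,170)-(250,245). Now I'll push along tool +x.

Emit:
jog_arm(moves="8 0 0 0 0 0 60; 15 0 0 0 0 0 60; 22 0 0 0 0 0 60; 29 0 0 0 0 0 60; 36 0 0 0 0 0 60")

```text
clock: 3.85
eef_pos: [550.4, -108.9, 219.7]
tool_rot: [180.0, 0.0, 72.9]
contact_force: [-0.5, -0.9, -0.7]
width: 59.9
```

Emit:
jog_arm(moves="8 0 0 0 0 0 60; 16 0 0 0 0 0 60; 24 0 0 0 0 0 60; 32 0 0 0 0 0 60; 40 0 0 0 0 0 60")

```text
clock: 4.47
eef_pos: [562.1, -70.7, 219.7]
tool_rot: [-180.0, 0.0, 72.9]
contact_force: [-0.2, -1.1, 0.4]
width: 60.0
```

Emit:
jog_arm(moves="8 0 0 0 0 0 60; 16 0 0 0 0 0 60; 24 0 0 0 0 0 60; 32 0 0 0 0 0 60; 40 0 0 0 0 0 60")

```text
clock: 5.1
eef_pos: [573.9, -32.4, 219.7]
tool_rot: [180.0, 0.0, 72.9]
contact_force: [-0.4, -1.2, -0.4]
width: 59.5
```

```bash
cat >> h.py <<'E'
def check(name):
    B=np.array([582.7,5.3]);a=np.radians(-17.1);M=np.array([[np.cos(a),np.sin(a)],[-np.sin(a),np.cos(a)]])
    ims=[]
    for n,r in(("top",(185,65,365,245)),("scene",(150,130,330,280))):
        im,pm,wm=look(n,r);x0,y0,x1,y1=r
        R=np.array(proj(n,[[*(B+M.T@np.array(q)),46] for q in((-125,-165),(100,-165),(100,240),(-125,240))]),np.int32)
        pm&=cv2.fillPoly(np.zeros_like(pm),[R],255)
        k=big(pm);c,s,t=rect(k,n,46);q=M@(c-B)
        print(n,"panel board-frame",q.round(1),"size",np.round(s,1),"rel yaw",round(float(t)+17.1,1),"overhang",round(q[1]+75-170,1))
        # leading edge: contour points nearest the lead, line fitted
        w=(ray(n,k[:,0],46)[:,:2]-B)@M.T; m=(w[:,1]>w[:,1].max()-9)&(abs(w[:,0]-q[0])<42)
        p=np.polyfit(w[m,0],w[m,1],1);print("  lead edge: overhang",(np.polyval(p,q[0])-170).round(1),"slope",np.degrees(np.arctan(p[0])).round(1),m.sum())
        cv2.drawContours(im,[k],-1,(255,0,0),1)
        v=cv2.resize(im[y0:y1,x0:x1],(400,int(400*(y1-y0)/(x1-x0))),interpolation=cv2.INTER_CUBIC)
        ims.append(cv2.copyMakeBorder(v,0,400-v.shape[0],0,0,0))
    cv2.imwrite(f"pics/{name}.png",np.hstack(ims)[:,:,::-1])
    e=env.read_state();print("tool q",(M@(e["eef_pos"][:2]-B)).round(1),e["eef_pos"][2].round(1),e["contact_force"].round(1))
E
python3 -c "from h import *;check('b')"
```

```text
top panel board-frame [-3.1 61.5] size [114.1 123.9] rel yaw 0.9 overhang -33.5
  lead edge: overhang -48.5 slope -0.6 28
scene panel board-frame [-2.  49.1] size [112.5 154.2] rel yaw -0.0 overhang -45.9
  lead edge: overhang -46.7 slope 0.4 46
tool q [  2.6 -37.6] 219.9 [ 1.1 -0.5 -0.5]
```

View pics/b.png

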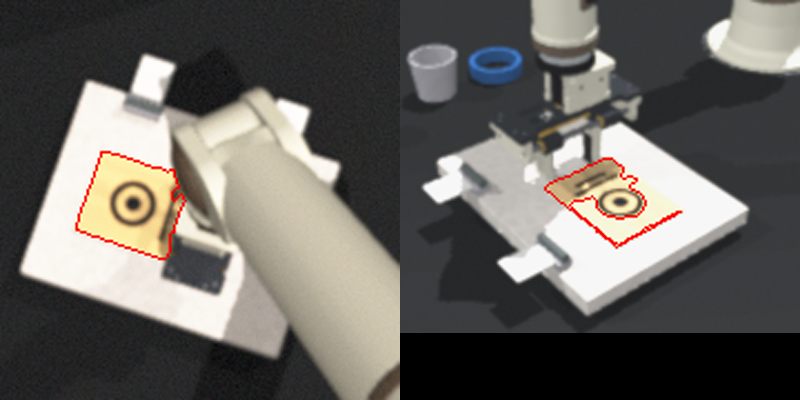

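The panel is now square (slope within ±0.6°). The leading edge is 48 mm inside the board edge, matching the finger position (-37.6 + 9.5 + 150 - 170 = -48), so 88 mm remain.

Emit:
jog_arm(moves="8 0 0 0 0 0 60; 16 0 0 0 0 0 60; 24 0 0 0 0 0 60; 32 0 0 0 0 0 60; 40 0 0 0 0 0 60")

```text
clock: 5.82
eef_pos: [585.7, 5.9, 219.7]
tool_rot: [-180.0, -0.0, 72.9]
contact_force: [-0.1, -1.2, -0.5]
width: 59.8
```

Emit:
jog_arm(moves="8 0 0 0 0 0 60; 16 0 0 0 0 0 60; 24 0 0 0 0 0 60; 31 0 0 0 0 0 60; 36 0 0 0 0 0 60")

```text
clock: 6.45
eef_pos: [596.3, 40.2, 219.8]
tool_rot: [180.0, -0.0, 72.9]
contact_force: [0.0, -0.9, -0.3]
width: 59.9
```

Emit:
jog_arm(moves="4 0 0 0 0 0 60; 7 0 0 0 0 0 60; 9 0 0 0 0 0 60; 10 0 0 0 0 0 60; 10 0 0 0 0 0 60")

```text
clock: 7.08
eef_pos: [599.1, 49.3, 219.8]
tool_rot: [180.0, -0.0, 72.9]
contact_force: [-0.4, -0.2, 0.4]
width: 59.8
```

```bash
python3 -c "from h import *;check('c')"
```

```text
top panel board-frame [ -3.3 151.2] size [116.1 120.4] rel yaw 0.1 overhang 56.2
  lead edge: overhang 40.1 slope -0.2 28
scene panel board-frame [ -4.5 133. ] size [117.8 156.1] rel yaw 0.1 overhang 38.0
  lead edge: overhang 38.2 slope -0.0 48
tool q [ 2.8 46.8] 219.8 [0.3 0.  0.4]
```

The leading edge measures about 38-40 mm of overhang, and the finger pose says 36. I'll back off, rise and move away to measure the panel unobstructed.

Emit:
jog_arm(moves="-4 0 0 0 0 0 60; -14 0 0 0 0 0 60; -25 0 -15 0 0 0 60; -35 0 -60 0 0 0 60; -45 0 -110 0 0 0 60")

```text
clock: 7.8
eef_pos: [585.3, 5.0, 331.2]
tool_rot: [-179.9, 0.0, 72.8]
contact_force: [0.3, -0.4, 0.2]
width: 60.3
```

Emit:
jog_arm(moves="-40 0 -30 0 0 0 60; -90 0 -50 0 0 0 60; -145 0 -60 0 0 0 60; -200 0 -60 0 0 0 60; -235 0 -60 0 0 0 60")

```text
clock: 8.43
eef_pos: [514.9, -222.2, 390.9]
tool_rot: [179.9, 0.1, 72.6]
contact_force: [0.6, 0.0, 0.6]
width: 60.1
```

```bash
python3 -c "from h import *;check('d')"
```

```text
top panel board-frame [ -3.2 134.2] size [116. 153.] rel yaw 0.4 overhang 39.2
  lead edge: overhang 39.4 slope -0.1 28
scene panel board-frame [ -4.7 135.8] size [116.5 151.1] rel yaw -0.3 overhang 40.8
  lead edge: overhang 39.7 slope 0.1 24
tool q [   2.2 -239.7] 390.2 [-0.1 -0.5 -0.2]
```

View pics/d.png

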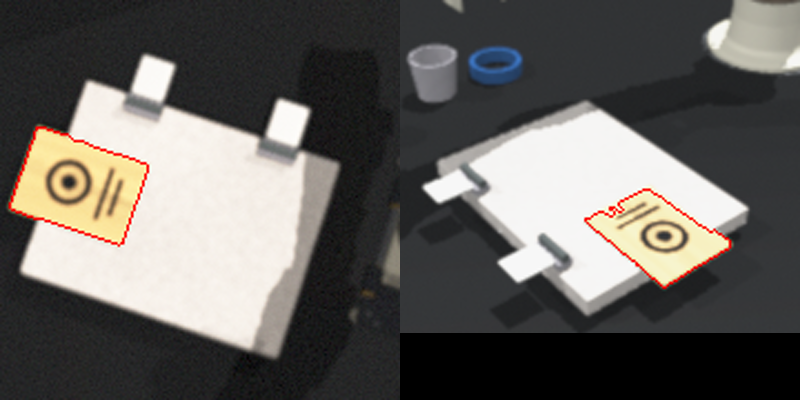

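The panel overhangs the board's left edge squarely. Both views give 39-41 mm, with rel yaw within ±0.4°. The hand is well clear, so I'll hand in.

Emit:
jog_arm(moves="0 0 0 0 0 0 60; 0 0 0 0 0 0 60; 0 0 0 0 0 0 60; 0 0 0 0 0 0 60")

```text
clock: 9.02
eef_pos: [516.9, -217.5, 389.8]
tool_rot: [180.0, -0.0, 73.0]
contact_force: [-0.5, -0.0, -1.1]
width: 60.1
```

Run:
```python
from h import *
im=viewer.snapshot("top").astype(int);o=cv2.imread("pics/top0.png")[:,:,::-1].astype(int)
for n,(x0,y0,x1,y1) in dict(sq=(95,110,135,205),jar=(385,125,420,160),cup=(387,186,422,218),tape=(368,224,408,262)).items():
    print(n,abs(im-o)[y0:y1,x0:x1].mean().round(1))
print(env.sign_off())
```

```text
sq 2.8
jar 86.0
cup 54.6
tape 23.1
the job is handed in; nothing more can be done
None
```

I pushed the panel about 180 mm to the left with both open fingertips against its trailing short edge, which also squared it. I then backed off, rose and moved clear, and handed in at about 9 s.

- **Overhang:** with the panel in clear view, the top and scene cameras put it at 39.2–40.8 mm (target 40 ± 10). The panel was within about 0.4° of square to the board. The earlier estimate from the finger pose was about 36 mm, still within tolerance.
- **Forces:** wrist readings, taken at the end of each move, stayed around 1 N. At the end the hand touched nothing.
- **Squeegee, cup and tape:** the squeegee's image patch was unchanged. The cup and tape look undisturbed in the last scene picture, by eye only.
- **Check that failed:** the final top-view comparison for the jar, cup and tape was no use. The image differences were large (jar 86, cup 55, tape 23), most likely because the parked arm covers or shades that area. I did not confirm this with another picture. The planned tool path stayed well above or away from all three. The jar has no direct final check because it lay outside the last crop.

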